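# Free a jammed plunger from the press mould

## Task

The plunger has jammed in the press mould, and pulling straight up would only lift the heavy mould off its base plate. Rock the plunger by its handle from side to side (towards one brass cheek, then the other, never past about 20 degrees) until it has worked loose, then draw it out gently with the mould staying down on its plate, and stand it upright in the aluminium tray without dropping it. Leave the other tools and glass on the bench where they are.

Things in the scene. Friction and masses are not known exactly. Their poses are not given: they have to be found in the camera images.
- plunger_mid (a point): Centre of the plunger, half-way up its axis: 90 mm above its underside and 90 mm below its top. z runs up the handle, y across the two tapered faces. 180 mm tall, 0.16 to 0.26 kg: grey graphite foot 63 mm high, 30 mm thick (x), tapered 10 degrees a side in y (about 25 mm wide below, 46 mm above), then a round pale wooden handle, 26 mm diameter, from 63 to 180 mm up (top 10 mm rounded).
- plunger: The same plunger; origin at the centre of its underside, axes as above. At the start its foot is in the mould, upright within 3 degrees, its underside 0 to 7 mm above the cavity floor (it varies), wedged between two brass cheeks.
- mould_base: Steel base plate 100 x 150 x 10 mm fixed to the bench; origin at its underside's centre, z up. On it the dark iron press mould, 70 (x) by 110 (y) by 70 mm high, top 80 mm above the bench; its open cavity is 38 (x) by 70 mm (y), floor 25 mm above the bench. Pins stop it sliding or tipping, but only its weight (2.6 kg, about 25 N) holds it down.
- pinch (a point): Point on the cavity's axis 55 mm above the bench, level with the two sprung brass cheeks (at +y and -y of this frame), whose rough noses pinch the tapered faces with 35 to 50 N each. At the start a straight pull of 50 to 120 N would be needed, so the mould lifts first. The pinch fades as the plunger rises: 12 to 19 mm above the cavity floor (it varies) a pull under 18 N draws it out.
- mould (a joint): How far the mould has been lifted off its base plate, m; 0 when it stands on it. If it lifts, the plunger is still jammed. Rocking = tilting the handle towards +y and -y of the base plate by about 10 to 14 degrees with a sideways push of 5 to 20 N on the upper handle: the plunger turns about one cheek while its other side creeps up and stays up; each swing across raises it some 3 to 7 mm.
- tray: Shallow aluminium tray fixed to the bench, 150 mm (x) by 170 mm (y), 22 mm high, walls 4 mm thick, inner floor about 4 mm above the bench; origin at the centre of its underside.
- paperweight: Bystander: green glass paperweight, 66 mm across, 46 mm high; origin under its centre.
- optic_ring: Bystander: brass ring mould, 68 mm across, 35 mm high; origin under its centre.
- shears: Bystander: steel shears lying flat, 220 mm long; origin at the rivet.
- paddle: Bystander: wooden paddle lying flat, 290 mm long, 75 mm wide, 12 mm high; origin near its middle.
- wood_block: Bystander: dark wooden bowl-shaped block, 84 mm across, 55 mm high; origin under its centre.
- frit_jar: Bystander: amber glass jar, 64 mm across, 85 mm high; origin under its centre.
- jacks: Bystander: steel glassblower's jacks (a large spring tweezer) lying flat, 260 mm long, 70 mm wide; origin near their middle.

How it is judged:
By the outcome, as a careful person would: the job done as asked, in the order asked, and still so for the second after the job is handed in, with the robot touching nothing.
It also fails if it takes over 61 s, if anything falls off the work surface, if the arm or the gripper's body presses on something with over 40 N, if the wrist force passes 120 N, or if a joint passes its speed limit or range.

## Robot

A 6-joint arm with a two-finger parallel gripper is mounted at the origin on the work surface. World frame = base frame: x ahead of the robot, y to its left, z up, the work surface at z = 0. Lengths are in mm, angles in degrees, forces in N, time in s.
With the tool pointing down it reaches from about 250 to 850 mm from the base axis. Payload 12.5 kg.
Tool frame: the origin (TCP) lies at the very end of the fingers, on their centre line; the grasp point (between the pads) lies 19 mm behind it; z points along the fingers, x is the direction in which the jaws open and shut, and the axes are right-handed (so a half turn about z gives the same grasp; the last joint's range is limited). The gripper opens to 93 mm and grips with 3 to 60 N. Pads are 15 mm wide; open, the fingers measure 128 mm over their backs; the gripper's body (75 mm by 188 mm) begins 65 mm behind the grasp point.
Start: joints at [72.101, 20.094, 94.641, -0, 65.266, -4.847], TCP at [124.178, 535.784, 218.633] pointing down, gripper open.
Joint ranges: [-157.81, 157.81], [-45, 120.19], [0.68, 151.7], [-89.99, 269.99], [4.06, 180], [-164.3, 164.3]. Speed limits (degrees/s): [127.2, 127.2, 159.86, 180, 180, 180].

## Interface

Orientations are given as a 3x3 rotation matrix whose columns are the frame's x, y, z axes.
In Python, from rig import get_obs, cams, close_job gives the robot as it stands.
- The arm moves only by the shell command python3 -m pendant 'ROWS' [FORCE]. ROWS is JSON, a list that holds one entry, the list of rows, each a list of 5 numbers: the finger opening in mm, from 0 to 93, then the shift along the tool's x, y, z in mm, then the turn about the tool's z in rad. A call has 1 to 12 rows; each row shifts and turns the commanded pose from where the row before left it, along the tool's axes as they then stand; what a row does not reach is not made up. A row lasts 1/12 s, in which the tool goes at most 41.7 mm and 7.16 degrees, less where a joint would pass 70% of its speed; a pose out of reach is approached as far as the arm can. A call with a gripper value outside its range is refused whole. The fingers move at their own pace and stop on an object; FORCE is the grip in N (left out, the last holds). Time passes only in rows, so rows that do not move let the fingers close. It gives the time, the measured TCP pose, the force and the opening at its end, in the units of the state.
- get_obs(): the state, without advancing time (a new reading comes with each control period).
- cams.capture(name): name is "scene" or "side" or "wrist"; returns the picture (400x640x3 uint8, red, green, blue); there is no depth.
- cams.calibration(name): a dict with "camera_matrix" (3x3 intrinsics, pixels), "extrinsics" (4x4, takes a point from camera to world coordinates); the wrist camera has in their place "hand_eye" (4x4, takes a point from camera to tool coordinates, whose origin is the TCP and whose axes are the tool frame's). Camera axes: x right, y up, looking along -z (the intrinsics and any distortion apply to the point x, -y, -z); pixel columns grow to the right and rows downward; lengths in mm; the calibration is good to about 2 mm. A picture is of the moment at which its call begins: read the wrist's pose just before it. calibration takes no time and is no camera call.
- close_job(): hands the job in, once; it reports no verdict.
The state is a dict: "clock": time; "joints": joint angles; "dq": joint speeds; "effort": joint torques, N m; "eef_pos": TCP position; "tool_rot": TCP orientation; "wrist_force": force on the tool from outside, world axes, zero at the start; "ft_torque": the same for the moment, N m; "grip_width": finger opening in mm.
Only numpy, scipy, OpenCV 4.12 (cv2) and the standard library are available. Lean on these libraries where they do the work, as an engineer would, in place of code of your own. Each camera call takes 0.05 s, during which the arm holds its last target.

## Working session

There is one attempt and no reset: what is moved stays moved. The work goes in short steps, Python scripts to look and compute and a shell command to move; the robot and the scene stay as the last step left them, time stands still between calls to the robot, and variables do not carry over. Pictures are saved under pics/ and viewed, and the job is handed in when it is done.

```bash
ls; mkdir -p pics
python3 - <<'E'
from rig import get_obs,cams
import cv2
o=get_obs();print(o)
for n in ["scene","side","wrist"]:
    im=cams.capture(n);cv2.imwrite(f"pics/{n}0.png",im[:,:,::-1])
    print(n,cams.calibration(n))
E
```

```text
pics
{'clock': 0.0, 'joints': array([ 7.21021555e+01,  2.01245013e+01,  9.46772201e+01,  8.27173063e-04,
        6.52660814e+01, -4.84566877e+00]), 'dq': array([-0.04216749,  0.07390616, -0.02417405,  0.06687711,  0.0482439 ,
        0.00684263]), 'effort': array([-1.26654834e-05, -4.97313917e+01, -2.85262907e+01,  6.99738180e-02,
        2.55670556e-02, -7.29176941e-05]), 'eef_pos': array([124.06009223, 535.46637112, 218.09807633]), 'tool_rot': array([[ 2.25843930e-01,  9.74163425e-01, -3.76155599e-04],
       [ 9.74162785e-01, -2.25844215e-01, -1.12208295e-03],
       [-1.17804473e-03, -1.13021163e-04, -9.99999300e-01]]), 'wrist_force': array([0.18049776, 0.12643384, 0.50010288]), 'ft_torque': array([-0.03555888, -0.02293967,  0.01195599]), 'grip_width': 93.45840676506194}
scene {'camera_matrix': array([[514.65086069,   0.        , 317.32223362],
       [  0.        , 514.65086069, 200.2204207 ],
       [  0.        ,   0.        ,   1.        ]]), 'extrinsics': array([[ 8.28940081e-01, -4.54130384e-01,  3.26533209e-01,
         1.08702486e+03],
       [ 5.59218489e-01,  6.84917527
[... 587 characters left out ...]
   [ 4.88728919e-03,  6.73262030e-01,  7.39387823e-01,
         1.11693454e+03],
       [ 0.00000000e+00,  0.00000000e+00,  0.00000000e+00,
         1.00000000e+00]])}
wrist {'camera_matrix': array([[332.31767436,   0.        , 311.70425152],
       [  0.        , 332.31767436, 198.97473793],
       [  0.        ,   0.        ,   1.        ]]), 'hand_eye': array([[ 9.99999876e-01,  1.38039040e-04, -4.77544196e-04,
        -1.08432446e+00],
       [-6.16204498e-06, -9.57154170e-01, -2.89578824e-01,
        -7.95967723e+01],
       [-4.97056601e-04,  2.89578791e-01, -9.57154051e-01,
        -1.66933784e+02],
       [ 0.00000000e+00,  0.00000000e+00,  0.00000000e+00,
         1.00000000e+00]])}
```

View pics/scene0.png

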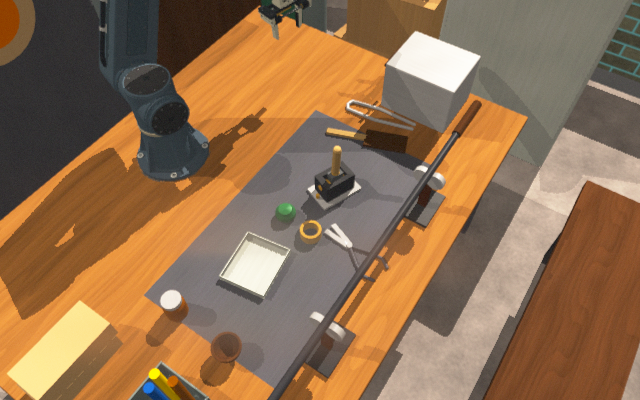

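View pics/side0.png

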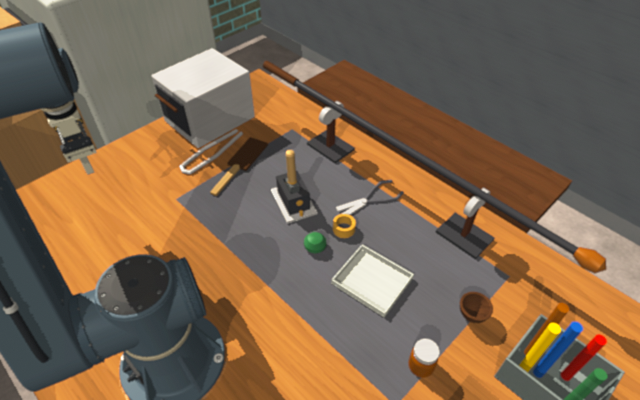

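View pics/wrist0.png

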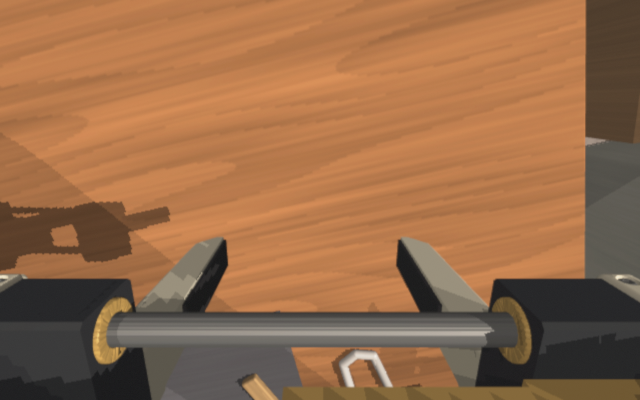

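Run:
```python
import cv2
a=cv2.imread("pics/scene0.png")[125:305,210:400]
b=cv2.imread("pics/side0.png")[140:320,255:425]
cv2.imwrite("pics/c1.png",cv2.resize(a,None,fx=4,fy=4,interpolation=cv2.INTER_CUBIC)[:600])
cv2.imwrite("pics/c2.png",cv2.resize(b,None,fx=4,fy=4,interpolation=cv2.INTER_CUBIC)[:600])
```

```text
(no output)
```

View pics/c1.png

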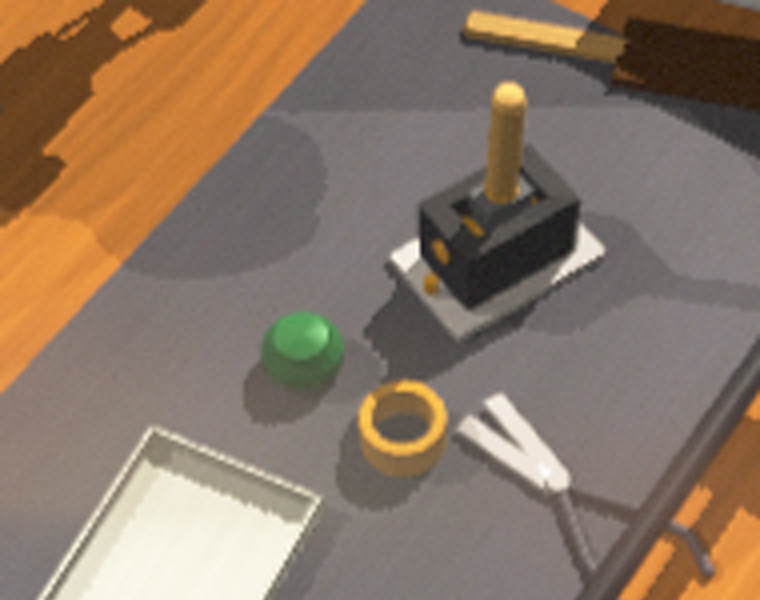

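View pics/c2.png

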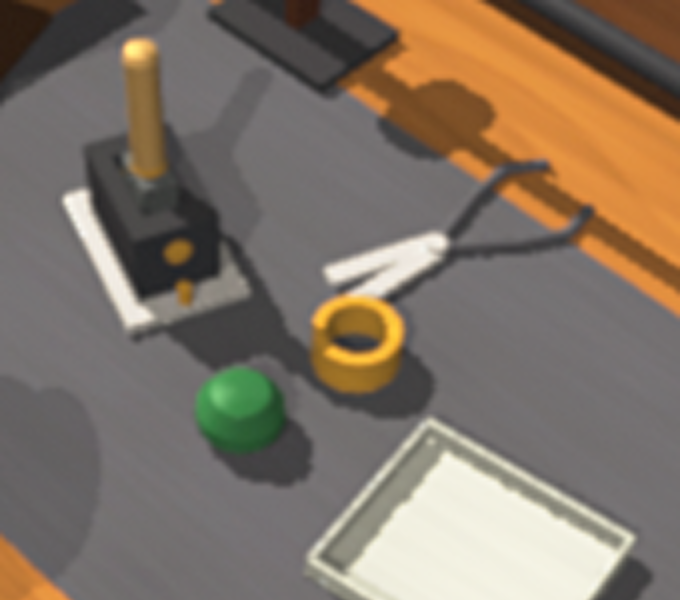

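```bash
cat > h.py <<'E'
import numpy as np
from rig import get_obs,cams
def ray(n,p,o=None):
    c=cams.calibration(n);K=c["camera_matrix"]
    if n=="wrist":
        T=np.eye(4);T[:3,:3]=o["tool_rot"];T[:3,3]=o["eef_pos"];E=T@c["hand_eye"]
    else:E=c["extrinsics"]
    d=np.array([(p[0]-K[0,2])/K[0,0],-(p[1]-K[1,2])/K[1,1],-1]);d=E[:3,:3]@d
    return E[:3,3],d/np.linalg.norm(d)
def plane(n,p,z,o=None):
    c,d=ray(n,p,o);return c+d*(z-c[2])/d[2]
def tri(rs):
    A=sum(np.eye(3)-np.outer(d,d) for c,d in rs);b=sum((np.eye(3)-np.outer(d,d))@c for c,d in rs)
    x=np.linalg.solve(A,b);return x,[round(float(np.linalg.norm((np.eye(3)-np.outer(d,d))@(x-c))),1) for c,d in rs]
E
python3 - <<'E'
from h import *
np.set_printoptions(precision=1,suppress=True)
s=lambda x,y:(210+(x+.5)/4-.5,125+(y+.5)/4-.5)
d=lambda x,y:(255+(x+.5)/4-.5,140+(y+.5)/4-.5)
print("top",tri([ray("scene",s(510,98)),ray("side",d(141,54))]))
print("base",tri([ray("scene",s(503,190)),ray("side",d(149,166))]))
for p in [(420,212),(472,260),(578,203),(530,147)]:print("mould sc",plane("scene",s(*p),80))
for p in [(85,147),(135,238),(217,210),(168,125)]:print("mould sd",plane("side",d(*p),80))
for p in [(390,260),(463,332),(605,246)]:print("plate sc",plane("scene",s(*p),10))
for p in [(65,198),(132,328),(250,286)]:print("plate sd",plane("side",d(*p),10))
for p in [(248,232),(290,249),(263,294),(220,265)]:print("tray sc",plane("scene",p,22))
for p in [(430,420),(633,540),(310,560)]:print("tray sd",plane("side",d(*p),22))
print(plane("side",(376,312),22))
E
```

```text
top (array([559.8, 183.4, 200.3]), [0.9, 0.9])
base (array([558.1, 179.7,  90.1]), [1.0, 1.0])
mould sc [510.5 132.4  80. ]
mould sc [571.1 115.8  80. ]
mould sc [610.8 209.7  80. ]
mould sc [548.  237.1  80. ]
mould sd [542.9 235.9  80. ]
mould sd [506.5 138.2  80. ]
mould sd [569.4 116.3  80. ]
mould sd [605.1 208.9  80. ]
plate sc [487.  120.9  10. ]
plate sc [576.9  94.4  10. ]
plate sc [627.6 231.3  10. ]
plate sd [536.3 259.7  10. ]
plate sd [483.7 121.1  10. ]
plate sd [576.8  88.6  10. ]
tray sc [ 431.4 -121.2   22. ]
tray sc [575.4 -97.9  22. ]
tray sc [ 597.  -260.8   22. ]
tray sc [ 433.3 -257.8   22. ]
tray sd [ 572.4 -100.4   22. ]
tray sd [ 595.1 -265.8   22. ]
tray sd [ 426.6 -122.4   22. ]
[ 437.1 -269.7   22. ]
```

```bash
python3 -m pendant '[[[93,0,0,-40,0],[93,0,0,0,0.12],[93,-12,35,0,0],[93,-12,35,0,0],[93,-12,35,0,0],[93,-12,35,0,0],[93,-12,35,0,0],[93,-12,35,0,0],[93,-12,35,0,0],[93,-12,35,0,0],[93,-12,35,0,0],[93,-12,35,0,0]]]' 20
```

```text
clock: 1.15
eef_pos: [413.4, 302.2, 258.6]
tool_rot: [[0.341, 0.94, -0.0], [0.94, -0.341, -0.0], [-0.0, -0.0, -1.0]]
wrist_force: [0.4, 0.3, 0.5]
grip_width: 93.0
```

```bash
python3 -m pendant '[[[93,-12,35,0,0],[93,-12,35,0,0],[93,-12,35,0,0],[93,-12,35,0,0],[93,-12,30,0,0],[93,-2,9,0,0],[93,0,0,0,0],[93,0,0,0,0]]]' 20
python3 - <<'E'
from h import *
import cv2
print(get_obs()["eef_pos"])
for n in ["scene","side","wrist"]:
    im=cams.capture(n);cv2.imwrite(f"pics/{n}1.png",im[:,:,::-1])
a=cv2.imread("pics/scene1.png")[90:240,260:410]
b=cv2.imread("pics/side1.png")[90:240,215:365]
import numpy as np
cv2.imwrite("pics/d1.png",np.hstack([cv2.resize(x,(400,400),interpolation=cv2.INTER_CUBIC) for x in (a,b)]))
E
```

```text
clock: 1.82
eef_pos: [559.0, 184.6, 258.2]
tool_rot: [[0.341, 0.94, -0.001], [0.94, -0.341, 0.0], [-0.0, -0.001, -1.0]]
wrist_force: [0.2, 0.5, 0.4]
grip_width: 93.0
[558.97454086 184.61059085 258.22522947]
```

View pics/d1.png

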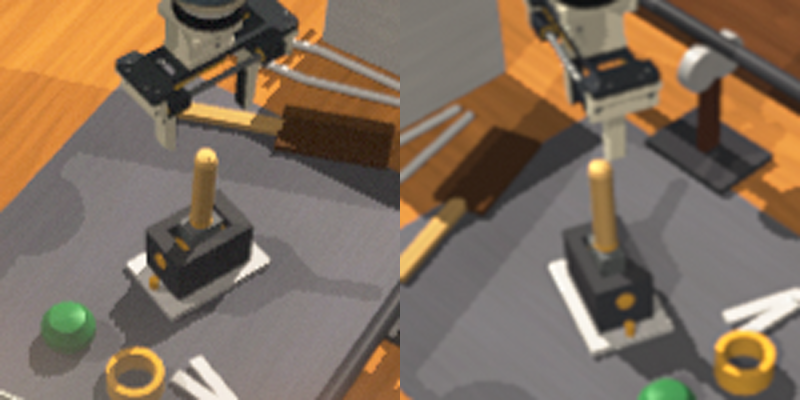

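View pics/wrist1.png

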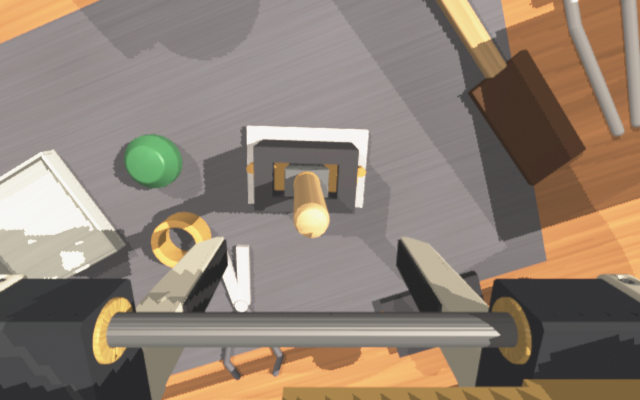

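Run:
```python
from h import *
np.set_printoptions(precision=1,suppress=True)
o=get_obs()
for n,p,z in [("dome",(313,219),197),("handlebase",(308,180),90),("c",(254,147),80),("c",(357,147),80),("c",(356,212),80),("c",(254,208),80),("pl",(248,127),10),("pl",(369,130),10)]:
    q=plane("wrist",p,z,o);print(n,q,"tool",o["tool_rot"].T@(q-o["eef_pos"]))
```

```text
dome [563.3 183.9 197. ] tool [ 0.1  5.  61.7]
handlebase [558.3 180.6  90. ] tool [ -4.6   1.5 168.7]
c [508.5 139.1  80. ] tool [-60.6 -31.3 178.8]
c [544.8 239.6  80. ] tool [ 46.3 -31.3 178.8]
c [612.4 217.   80. ] tool [ 48.   40.1 178.7]
c [570.1 113.3  80. ] tool [-64.   35.4 178.7]
pl [488.5 127.   10. ] tool [-78.8 -46.  248.8]
pl [542.3 265.5  10. ] tool [ 69.8 -42.3 248.8]
```

```bash
python3 -m pendant '[[[93,0,3,15,0],[93,0,0,25,0],[93,0,0,25,0],[50,0,0,23,0],[50,0,0,0,0],[50,0,0,0,0],[50,0,0,0,0],[50,0,0,0,0]]]' 20
python3 -m pendant '[[[50,5,0,0,0],[50,5,0,0,0],[50,5,0,0,0],[50,2,0,0,0],[50,2,0,0,0]]]'
python3 -m pendant '[[[50,2,0,0,0],[50,2,0,0,0],[50,2,0,0,0],[50,2,0,0,0]]]'
cat > look.py <<'E'
import sys
from h import *
import cv2
k=sys.argv[1];o=get_obs()
print(o["clock"],o["eef_pos"].round(1),(o["tool_rot"].T@o["wrist_force"]).round(1),round(o["grip_width"],1))
I={n:cams.capture(n)[:,:,::-1].copy() for n in ["scene","side"]}
for n in I:cv2.imwrite(f"pics/{n}_{k}.png",I[n])
a=I["scene"][115:215,285:385];b=I["side"][120:220,243:343]
cv2.imwrite(f"pics/L{k}.png",np.hstack([cv2.resize(x,(400,400),interpolation=cv2.INTER_CUBIC) for x in (a,b)]))
E
python3 look.py a
```

```text
clock: 2.63
eef_pos: [562.9, 183.8, 172.5]
tool_rot: [[0.34, 0.94, 0.003], [0.94, -0.34, 0.001], [0.001, 0.002, -1.0]]
wrist_force: [-0.7, -0.8, 0.5]
grip_width: 64.0
clock: 3.05
eef_pos: [569.0, 200.7, 171.6]
tool_rot: [[0.34, 0.94, 0.0], [0.94, -0.34, -0.002], [-0.002, 0.001, -1.0]]
wrist_force: [-3.2, -10.1, 10.0]
grip_width: 50.1
clock: 3.38
eef_pos: [572.0, 207.9, 172.0]
tool_rot: [[0.341, 0.94, 0.001], [0.94, -0.341, -0.002], [-0.002, 0.002, -1.0]]
wrist_force: [-3.5, -9.5, 11.8]
grip_width: 50.2
3.3833 [572.  207.9 172. ] [-10.1  -0.1 -11.8] 50.2
```

View pics/La.png

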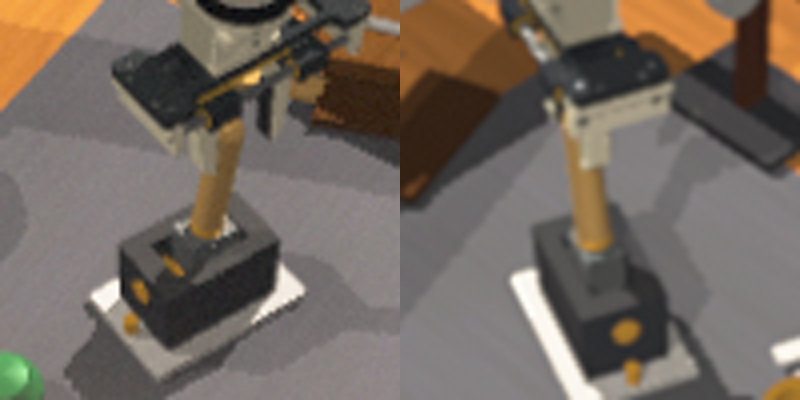

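```bash
cat > tilt.py <<'E'
# axis from two view planes; args: scene crop pts x1 y1 x2 y2, side crop pts (minus 400)
import sys
from h import *
v=list(map(float,sys.argv[1:9]))
s=lambda x,y:(285+(x+.5)/4-.5,115+(y+.5)/4-.5)
d=lambda x,y:(243+(x+.5)/4-.5,120+(y+.5)/4-.5)
c1,a=ray("scene",s(v[0],v[1]));_,b=ray("scene",s(v[2],v[3]));n1=np.cross(a,b)
c2,a=ray("side",d(v[4],v[5]));_,b=ray("side",d(v[6],v[7]));n2=np.cross(a,b)
u=np.cross(n1,n2);u/=u[2]
ym=np.array([.341,.94]);xm=np.array([.94,-.341])
print("tilt y_m",np.degrees(np.arctan(u[:2]@ym)).round(1),"x_m",np.degrees(np.arctan(u[:2]@xm)).round(1))
print("base",tri([ray("scene",s(v[2],v[3])),ray("side",d(v[6],v[7]))]))
E
python3 tilt.py 231 130 207 230 183 155 193 240
python3 -m pendant '[[[50,2,0,-1,0],[50,2,0,-1,0],[50,0,0,0,0]]]'
python3 look.py b
```

```text
tilt y_m 9.9 x_m 0.7
base (array([559.91934321, 184.28331906,  89.64056627]), [1.1, 1.1])
clock: 3.73
eef_pos: [572.7, 211.8, 172.8]
tool_rot: [[0.341, 0.94, -0.001], [0.94, -0.341, -0.003], [-0.003, -0.0, -1.0]]
wrist_force: [-1.9, -7.8, 3.0]
grip_width: 49.6
3.7333 [572.7 211.8 172.8] [-8.   0.8 -3. ] 49.6
```

View pics/Lb.png

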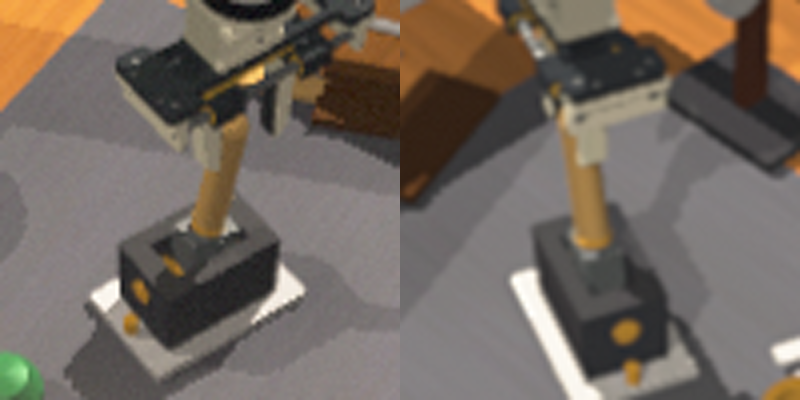

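```bash
python3 -m pendant '[[[50,-8,0,0,0],[50,-6,0,0,0],[50,-4,0,0,0],[50,-4,0,0,0],[50,-4,0,0,0],[50,-4,0,0,0],[50,-4,0,0,0],[50,-4,0,0,0],[50,-4,0,0,0]]]'
python3 -m pendant '[[[50,-4,0,-0.5,0],[50,-4,0,-0.5,0],[50,-4,0,-0.5,0],[50,-4,0,-0.5,0]]]'
python3 -m pendant '[[[50,-4,0,-0.5,0],[50,-4,0,-0.5,0],[50,-2,0,-0.5,0],[50,0,0,0,0]]]'
python3 look.py c
```

```text
clock: 4.58
eef_pos: [559.1, 173.3, 173.4]
tool_rot: [[0.341, 0.94, 0.002], [0.94, -0.341, 0.001], [0.002, 0.001, -1.0]]
wrist_force: [2.7, 4.2, 4.4]
grip_width: 50.5
clock: 4.92
eef_pos: [553.3, 157.9, 175.0]
tool_rot: [[0.341, 0.94, 0.001], [0.94, -0.341, 0.001], [0.001, 0.001, -1.0]]
wrist_force: [1.7, 5.1, 5.2]
grip_width: 50.4
clock: 5.25
eef_pos: [549.7, 148.3, 176.4]
tool_rot: [[0.341, 0.94, 0.001], [0.94, -0.341, 0.0], [0.001, 0.0, -1.0]]
wrist_force: [1.7, 4.8, 4.1]
grip_width: 50.3
5.25 [549.7 148.3 176.4] [ 5.1 -0.  -4. ] 50.3
```

View pics/Lc.png

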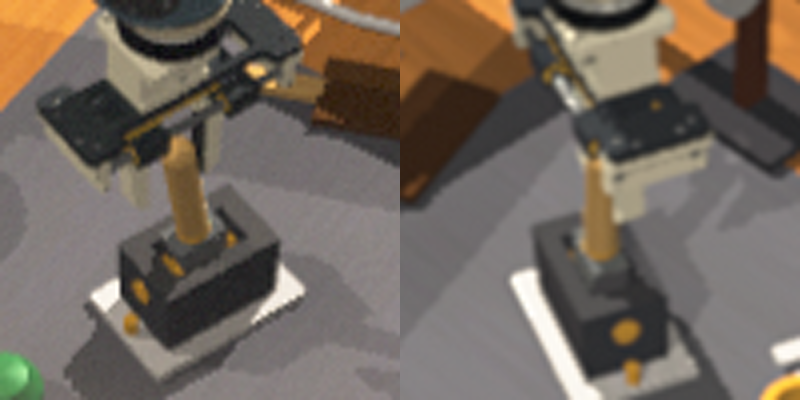

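```bash
python3 tilt.py 179 150 193 237 194 165 199 250
```

```text
tilt y_m -6.0 x_m -2.3
base (array([554.94262883, 171.66186397,  91.126566  ]), [1.4, 1.4])
```

```bash
python3 -m pendant '[[[50,-4,0,-0.5,0],[50,-4,0,-0.5,0],[50,-3,0,-0.5,0],[50,0,0,0,0]]]'
python3 look.py d
```

```text
clock: 5.68
eef_pos: [545.5, 138.0, 177.1]
tool_rot: [[0.341, 0.94, -0.001], [0.94, -0.341, 0.0], [-0.0, -0.001, -1.0]]
wrist_force: [2.3, 4.6, 1.0]
grip_width: 49.7
5.6833 [545.5 138.  177.1] [ 5.1  0.6 -1. ] 49.7
```

View pics/Ld.png

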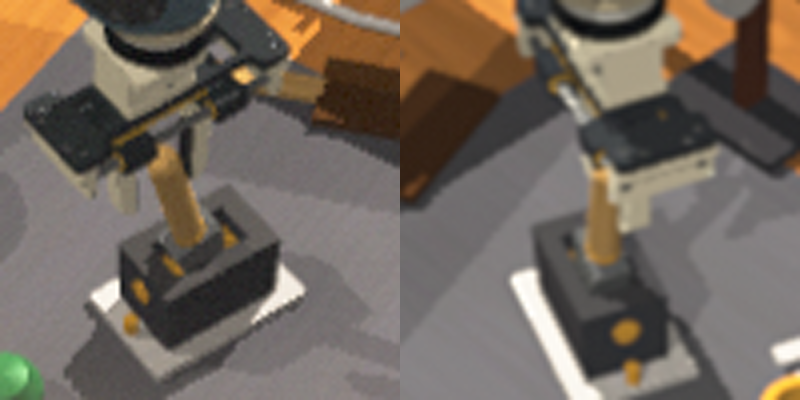

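```bash
python3 tilt.py 165 155 192 238 199 178 203 255
```

```text
tilt y_m -10.9 x_m -4.0
base (array([554.88315298, 168.97338391,  89.83832632]), [0.4, 0.4])
```

```bash
python3 -m pendant '[[[50,-2,0,0,0],[50,0,0,0,0],[50,8,0,0,0],[50,6,0,0,0],[50,5,0,0,0],[50,5,0,0,0],[50,5,0,0,0],[50,5,0,0,0],[50,5,0,0,0],[50,5,0,0,0],[50,5,0,-0.5,0],[50,5,0,-0.5,0]]]'
python3 -m pendant '[[[50,4,0,-0.5,0],[50,4,0,-0.5,0],[50,4,0,-0.5,0],[50,4,0,-0.5,0],[50,4,0,-0.5,0],[50,4,0,-0.5,0],[50,0,0,0,0]]]'
python3 look.py e
```

```text
clock: 6.78
eef_pos: [563.8, 187.6, 178.6]
tool_rot: [[0.341, 0.94, -0.0], [0.94, -0.341, 0.0], [0.0, -0.0, -1.0]]
wrist_force: [-0.8, -2.2, 1.2]
grip_width: 49.9
clock: 7.37
eef_pos: [572.0, 210.3, 181.6]
tool_rot: [[0.341, 0.94, 0.0], [0.94, -0.341, 0.0], [0.0, -0.0, -1.0]]
wrist_force: [0.2, -1.3, 0.6]
grip_width: 50.1
7.3667 [572.  210.3 181.6] [-1.2  0.6 -0.6] 50.1
```

View pics/Le.png

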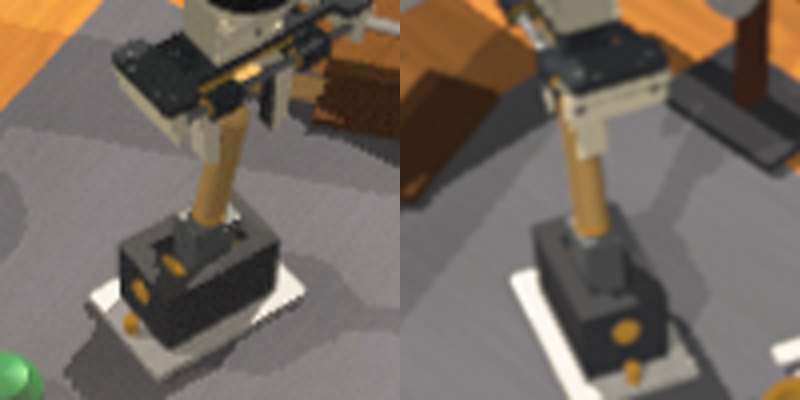

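```bash
python3 tilt.py 235 122 211 216 180 140 191 228
```

```text
tilt y_m 10.8 x_m 0.7
base (array([560.32460285, 187.86133263, 101.56683153]), [0.7, 0.7])
```

```bash
python3 -m pendant '[[[50,-8,0,0,0],[50,-6,0,0,0],[50,-5,0,0,0],[50,-5,0,0,0],[50,-5,0,0,0],[50,-5,0,0,0],[50,-5,0,0,0],[50,-5,0,0,0],[50,-5,0,0,0],[50,-5,0,0,0],[50,-5,0,0,0],[50,-5,0,-0.5,0]]]'
python3 -m pendant '[[[50,-4,0,-0.5,0],[50,-4,0,-0.5,0],[50,-4,0,-0.5,0],[50,0,0,0,0]]]'
python3 look.py f
```

```text
clock: 8.47
eef_pos: [549.8, 149.0, 182.1]
tool_rot: [[0.341, 0.94, -0.0], [0.94, -0.341, -0.0], [-0.0, -0.0, -1.0]]
wrist_force: [-0.5, 1.3, 0.7]
grip_width: 49.9
clock: 8.8
eef_pos: [545.7, 137.6, 183.7]
tool_rot: [[0.341, 0.94, -0.0], [0.94, -0.341, -0.0], [-0.0, -0.0, -1.0]]
wrist_force: [-0.5, 0.6, -0.2]
grip_width: 50.0
8.8 [545.7 137.6 183.7] [ 0.4 -0.7  0.2] 50.0
```

View pics/Lf.png

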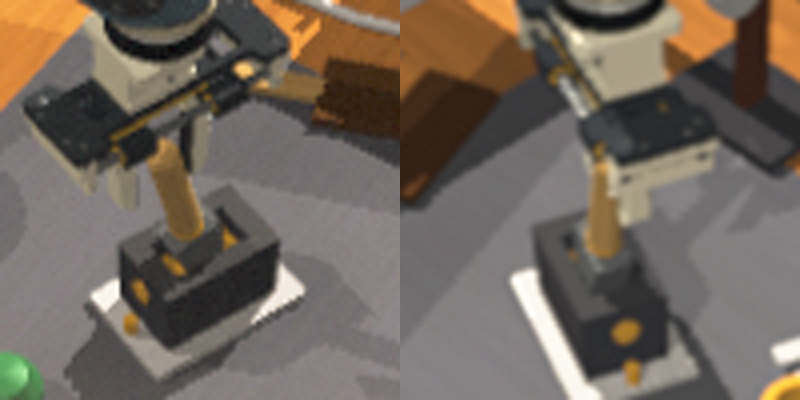

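```bash
python3 tilt.py 163 150 190 234 200 172 203 250
```

```text
tilt y_m -11.0 x_m -3.6
base (array([554.05609101, 167.4025406 ,  96.59997844]), [0.1, 0.1])
```

```bash
python3 -m pendant '[[[50,8,0,0,0],[50,6,0,0,0],[50,5,0,0,0],[50,5,0,0,0],[50,5,0,0,0],[50,5,0,0,0],[50,5,0,0,0],[50,5,0,0,0],[50,5,0,0,0],[50,5,0,-0.3,0],[50,5,0,-0.3,0],[50,5,0,-0.3,0]]]'
python3 -m pendant '[[[50,4,0,-0.3,0],[50,4,0,-0.3,0],[50,4,0,-0.3,0],[50,0,0,0,0]]]'
python3 look.py g
```

```text
clock: 9.9
eef_pos: [567.9, 198.8, 184.6]
tool_rot: [[0.341, 0.94, 0.0], [0.94, -0.341, -0.0], [-0.0, 0.0, -1.0]]
wrist_force: [0.6, -0.8, 0.2]
grip_width: 50.1
clock: 10.23
eef_pos: [572.0, 210.3, 185.4]
tool_rot: [[0.341, 0.94, 0.0], [0.94, -0.341, 0.0], [0.0, 0.0, -1.0]]
wrist_force: [0.1, 0.2, 0.4]
grip_width: 50.1
10.2333 [572.  210.3 185.4] [ 0.2  0.  -0.4] 50.1
```

View pics/Lg.png

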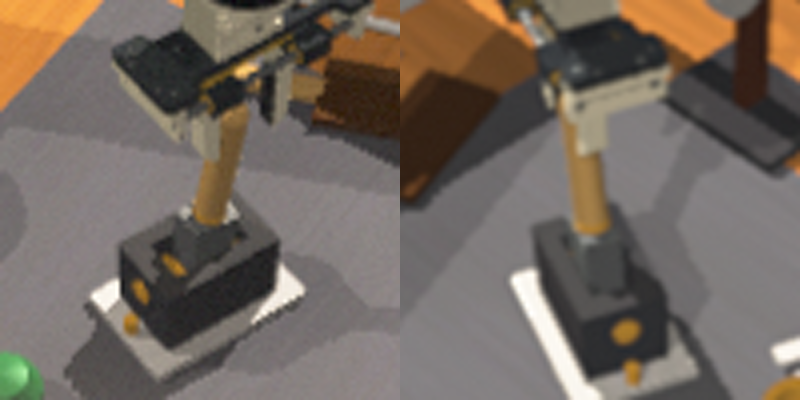

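```bash
python3 -m pendant '[[[50,-7,0,1,0],[50,-7,0,2,0],[50,-7,0,3,0],[50,-7,0,3,0],[50,-6,0,2,0],[40,0,0,0,0],[34,0,0,0,0],[30,0,0,0,0],[30,0,0,0,0],[30,0,0,0,0]]]' 15
python3 -m pendant '[[[20,0,0,0,0],[20,0,0,0,0],[20,0,0,0,0],[20,0,0,0,0],[20,0,0,0,0],[20,0,0,0,0]]]' 35
python3 look.py h
```

```text
clock: 11.17
eef_pos: [560.4, 178.0, 174.5]
tool_rot: [[0.341, 0.94, 0.0], [0.94, -0.341, 0.0], [0.0, 0.0, -1.0]]
wrist_force: [0.2, 0.4, -0.3]
grip_width: 30.3
clock: 11.67
eef_pos: [560.3, 177.7, 174.5]
tool_rot: [[0.341, 0.94, 0.0], [0.94, -0.341, -0.0], [0.0, 0.0, -1.0]]
wrist_force: [0.5, 0.4, 1.5]
grip_width: 25.5
11.6667 [560.3 177.7 174.5] [ 0.5  0.3 -1.5] 25.5
```

View pics/Lh.png

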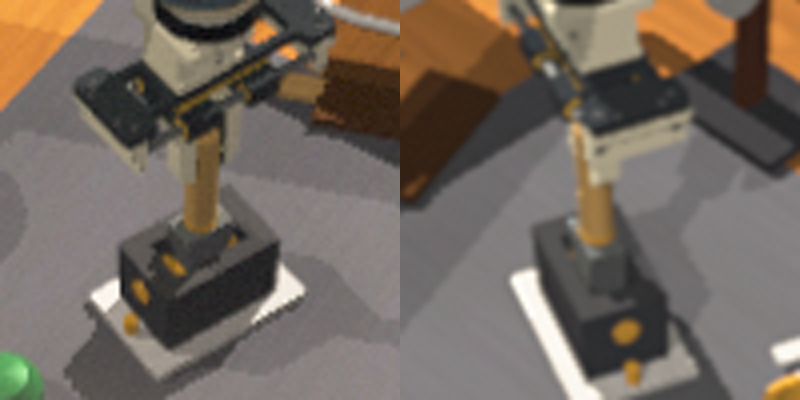

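```bash
python3 tilt.py 201 150 200 227 187 150 197 240; python3 -m pendant '[[[20,0,0,-0.5,0],[20,0,0,-0.5,0],[20,0,0,-1,0],[20,0,0,0,0]]]'; python3 -m pendant '[[[20,0,0,-1,0],[20,0,0,-1,0],[20,0,0,-1,0],[20,0,0,0,0]]]'
```

```text
tilt y_m 0.9 x_m -2.0
base (array([557.21419756, 177.25021567,  97.67680858]), [0.1, 0.1])
clock: 12.1
eef_pos: [560.2, 177.7, 176.4]
tool_rot: [[0.341, 0.94, -0.0], [0.94, -0.341, -0.0], [-0.0, -0.0, -1.0]]
wrist_force: [-0.7, 0.2, -1.6]
grip_width: 25.8
clock: 12.43
eef_pos: [560.4, 177.7, 179.8]
tool_rot: [[0.341, 0.94, 0.0], [0.94, -0.341, 0.0], [0.0, 0.0, -1.0]]
wrist_force: [-0.1, -0.3, -1.9]
grip_width: 25.3
```

```bash
python3 -m pendant '[[[20,0,0,-1,0],[20,0,0,-2,0],[20,0,0,-2,0],[20,0,0,-2,0],[20,0,0,-2,0],[20,0,0,-3,0],[20,0,0,-3,0],[20,0,0,-3,0],[20,0,0,-3,0],[20,0,0,-2,0],[20,0,0,0,0]]]'; python3 look.py i
```

```text
clock: 13.35
eef_pos: [560.4, 177.8, 203.0]
tool_rot: [[0.341, 0.94, 0.001], [0.94, -0.341, 0.0], [0.0, 0.001, -1.0]]
wrist_force: [-0.3, -0.3, -1.6]
grip_width: 25.4
13.35 [560.4 177.8 203. ] [-0.4 -0.1  1.6] 25.4
```

View pics/Li.png

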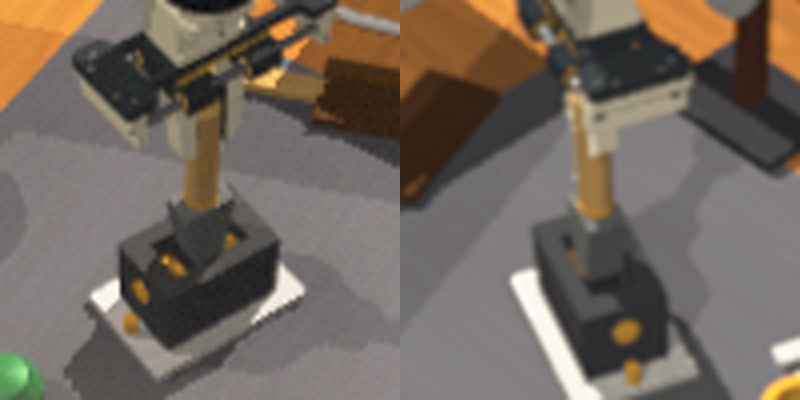

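```bash
python3 -m pendant '[[[20,0,0,-5,0],[20,0,0,-10,0],[20,0,0,-14,0],[20,0,0,-16,0],[20,0,0,-16,0],[20,0,0,-12,0],[20,0,0,-6,0],[20,0,0,-1,0]]]'
python3 -m pendant '[[[20,-8,2,0,0],[20,-16,4,0,0],[20,-20,4,0,0],[20,-22,5,0,0],[20,-22,5,0,0],[20,-22,5,0,0],[20,-22,5,0,0],[20,-22,5,0,0],[20,-22,5,0,0],[20,-22,5,0,0],[20,-22,5,0,0],[20,-22,5,0,0]]]'
python3 -m pendant '[[[20,-22,5,0,0],[20,-22,5,0,0],[20,-22,5,0,0],[20,-20,5,0,0],[20,-16,4,0,0],[20,-10,3,0,0],[20,-6,2,0,0],[20,-3,0,0,0],[20,-1,0,0,0],[20,0,0,0,0]]]'
cat > look2.py <<'E'
import sys
from h import *
import cv2
k=sys.argv[1];o=get_obs()
print(o["clock"],o["eef_pos"].round(1),(o["tool_rot"].T@o["wrist_force"]).round(1),round(o["grip_width"],1))
I={n:cams.capture(n)[:,:,::-1].copy() for n in ["scene","side"]}
for n in I:cv2.imwrite(f"pics/{n}_{k}.png",I[n])
a=I["scene"][150:310,190:350];b=I["side"][160:320,290:450]
cv2.imwrite(f"pics/L{k}.png",np.hstack([cv2.resize(x,(400,400),interpolation=cv2.INTER_CUBIC) for x in (a,b)]))
E
python3 look2.py j
```

```text
clock: 14.12
eef_pos: [560.7, 177.8, 284.2]
tool_rot: [[0.341, 0.94, 0.002], [0.94, -0.341, 0.001], [0.001, 0.002, -1.0]]
wrist_force: [0.5, -0.9, -1.9]
grip_width: 25.5
clock: 15.12
eef_pos: [528.6, -70.0, 281.5]
tool_rot: [[0.341, 0.94, -0.002], [0.94, -0.341, 0.0], [-0.0, -0.002, -1.0]]
wrist_force: [1.5, 0.4, -2.6]
grip_width: 25.5
clock: 15.95
eef_pos: [515.1, -192.7, 282.3]
tool_rot: [[0.34, 0.94, -0.0], [0.94, -0.34, 0.0], [0.0, -0.0, -1.0]]
wrist_force: [0.5, 0.1, -2.5]
grip_width: 25.5
15.95 [ 515.1 -192.7  282.3] [0.3 0.4 2.5] 25.5
```

View pics/Lj.png

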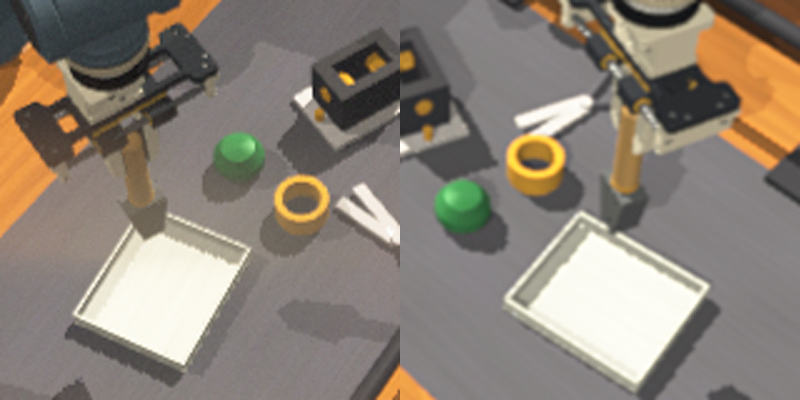

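Run:
```python
from h import *
np.set_printoptions(precision=1,suppress=True)
S=lambda x,y:(190+(x+.5)/2.5-.5,150+(y+.5)/2.5-.5)
D=lambda x,y:(290+(x+.5)/2.5-.5,160+(y+.5)/2.5-.5)
print(tri([ray("scene",S(148,231)),ray("side",D(220,226))]))
print(tri([ray("scene",S(144,203)),ray("side",D(225,190))]))
print(tri([ray("scene",S(135,145)),ray("side",D(227,120))]))
```

```text
(array([ 512.7, -195.6,  144.5]), [0.2, 0.2])
(array([ 513.8, -193.4,  201.4]), [0.6, 0.6])
(array([ 511. , -185.3,  300.7]), [1.0, 1.0])
```

```bash
python3 -m pendant '[[[20,0,0,8,0],[20,0,0,16,0],[20,0,0,20,0],[20,0,0,20,0],[20,0,0,20,0],[20,0,0,16,0],[20,0,0,10,0],[20,0,0,5,0],[20,0,0,2,0],[20,0,0,0,0],[20,0,0,0,0]]]' 35
python3 look2.py k
```

```text
clock: 16.97
eef_pos: [515.6, -193.2, 166.2]
tool_rot: [[0.341, 0.94, 0.001], [0.94, -0.341, -0.001], [-0.0, 0.001, -1.0]]
wrist_force: [-0.7, -0.6, -1.6]
grip_width: 25.3
16.9667 [ 515.6 -193.2  166.2] [-0.8 -0.5  1.6] 25.3
```

View pics/Lk.png

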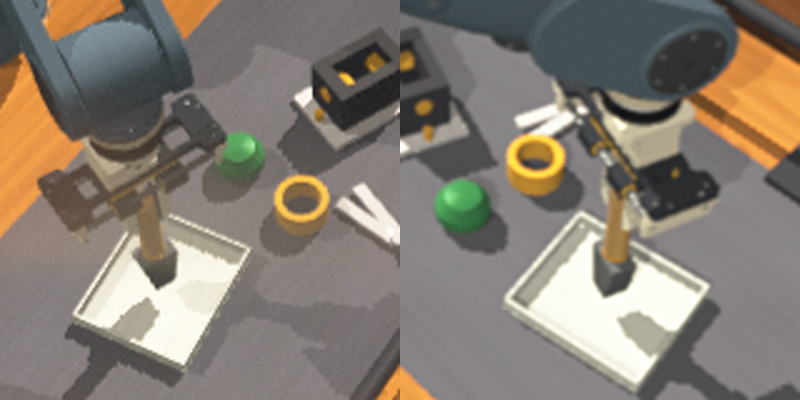

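```bash
python3 -m pendant '[[[20,0,0,3,0],[20,0,0,4,0],[20,0,0,4,0],[20,0,0,3,0],[20,0,0,2,0],[20,0,0,1,0],[20,0,0,0,0]]]'
python3 -m pendant '[[[20,0,0,1,0],[20,0,0,1,0],[20,0,0,0,0]]]'
python3 -m pendant '[[[20,0,0,1,0],[20,0,0,1,0],[20,0,0,0,0]]]'
```

```text
clock: 17.65
eef_pos: [515.1, -193.1, 148.1]
tool_rot: [[0.341, 0.94, -0.0], [0.94, -0.341, 0.0], [0.0, -0.0, -1.0]]
wrist_force: [0.0, 0.3, -2.3]
grip_width: 25.5
clock: 17.9
eef_pos: [515.1, -193.1, 146.3]
tool_rot: [[0.341, 0.94, -0.0], [0.94, -0.341, 0.0], [-0.0, -0.0, -1.0]]
wrist_force: [0.1, 0.4, -2.0]
grip_width: 25.7
clock: 18.15
eef_pos: [515.1, -193.1, 144.2]
tool_rot: [[0.341, 0.94, -0.0], [0.94, -0.341, 0.0], [-0.0, -0.0, -1.0]]
wrist_force: [-0.0, -0.7, -2.2]
grip_width: 25.8
```

```bash
python3 -m pendant '[[[20,0,0,1,0],[20,0,0,1,0],[20,0,0,0,0]]]'
python3 -m pendant '[[[20,0,0,1,0],[20,0,0,1,0],[20,0,0,0,0]]]'
python3 look2.py l
```

```text
clock: 18.4
eef_pos: [515.1, -193.1, 142.2]
tool_rot: [[0.341, 0.94, -0.0], [0.94, -0.341, 0.0], [0.0, -0.0, -1.0]]
wrist_force: [-0.4, 0.4, -1.7]
grip_width: 25.5
clock: 18.65
eef_pos: [515.1, -193.1, 140.2]
tool_rot: [[0.341, 0.94, -0.0], [0.94, -0.341, 0.0], [-0.0, -0.0, -1.0]]
wrist_force: [0.1, -0.1, -2.3]
grip_width: 25.5
18.65 [ 515.1 -193.1  140.2] [-0.1  0.2  2.3] 25.5
```

View pics/Ll.png

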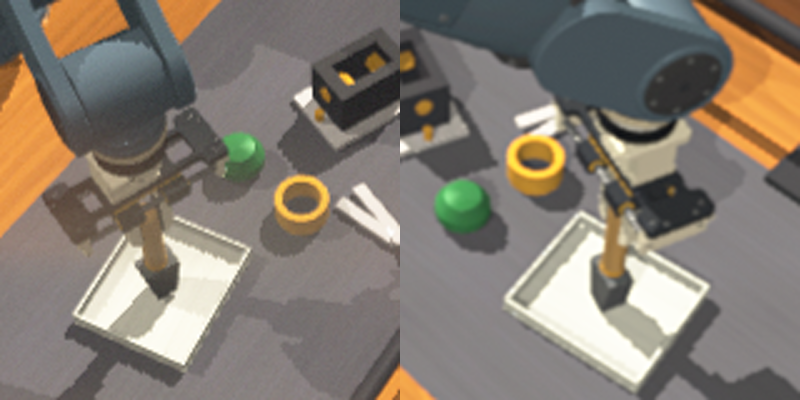

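```bash
python3 -m pendant '[[[20,0,0,0.7,0],[20,0,0,0.7,0],[20,0,0,0,0]]]'
python3 -m pendant '[[[20,0,0,0.7,0],[20,0,0,0.7,0],[20,0,0,0,0]]]'
```

```text
clock: 19.0
eef_pos: [515.1, -193.1, 138.9]
tool_rot: [[0.341, 0.94, -0.0], [0.94, -0.341, 0.0], [0.0, -0.0, -1.0]]
wrist_force: [-0.5, -0.3, -1.6]
grip_width: 25.3
clock: 19.25
eef_pos: [515.1, -193.1, 137.5]
tool_rot: [[0.341, 0.94, -0.0], [0.94, -0.341, 0.0], [0.0, -0.0, -1.0]]
wrist_force: [-0.1, -1.0, -2.3]
grip_width: 25.6
```

```bash
python3 -m pendant '[[[20,0,0,0.7,0],[20,0,0,0.7,0],[20,0,0,0,0]]]'
python3 -m pendant '[[[20,0,0,0.7,0],[20,0,0,0.7,0],[20,0,0,0,0]]]'
python3 look2.py m
```

```text
clock: 19.5
eef_pos: [515.1, -193.1, 136.1]
tool_rot: [[0.341, 0.94, -0.0], [0.94, -0.341, 0.0], [-0.0, -0.0, -1.0]]
wrist_force: [-0.9, 0.2, -0.7]
grip_width: 25.6
clock: 19.75
eef_pos: [515.1, -193.1, 134.7]
tool_rot: [[0.341, 0.94, -0.0], [0.94, -0.341, 0.0], [-0.0, -0.0, -1.0]]
wrist_force: [-0.8, -0.5, -1.8]
grip_width: 25.3
19.75 [ 515.1 -193.1  134.7] [-0.7 -0.6  1.8] 25.3
```

View pics/Lm.png

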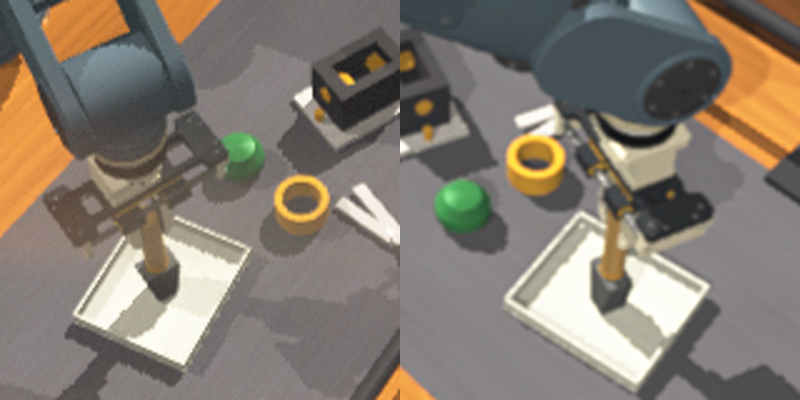

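```bash
python3 -m pendant '[[[20,0,0,0.7,0],[20,0,0,0.7,0],[20,0,0,0,0]]]'
python3 -m pendant '[[[20,0,0,0.7,0],[20,0,0,0,0],[20,0,0,0,0]]]'
python3 -m pendant '[[[20,0,0,0.7,0],[20,0,0,0,0],[20,0,0,0,0]]]'
python3 - <<'E'
from h import *
import cv2
a=cv2.imread("pics/scene_m.png")[235:285,230:280];b=cv2.imread("pics/side_m.png")[240:290,345:395]
c=cv2.imread("pics/scene_l.png")[235:285,230:280];d=cv2.imread("pics/side_l.png")[240:290,345:395]
f=lambda x:cv2.resize(x,(300,300),interpolation=cv2.INTER_CUBIC)
cv2.imwrite("pics/z1.png",np.vstack([np.hstack([f(c),f(d)]),np.hstack([f(a),f(b)])]))
E
```

```text
clock: 20.1
eef_pos: [515.6, -193.3, 134.3]
tool_rot: [[0.341, 0.94, 0.001], [0.94, -0.341, -0.001], [-0.0, 0.001, -1.0]]
wrist_force: [-1.3, 0.0, 7.1]
grip_width: 25.4
clock: 20.35
eef_pos: [515.8, -193.4, 134.3]
tool_rot: [[0.341, 0.94, 0.002], [0.94, -0.341, -0.001], [-0.0, 0.002, -1.0]]
wrist_force: [-3.6, 1.3, 12.6]
grip_width: 25.7
clock: 20.6
eef_pos: [516.1, -193.6, 134.2]
tool_rot: [[0.341, 0.94, 0.003], [0.94, -0.341, -0.001], [-0.0, 0.003, -1.0]]
wrist_force: [-4.4, 0.4, 18.6]
grip_width: 25.5
```

View pics/z1.png

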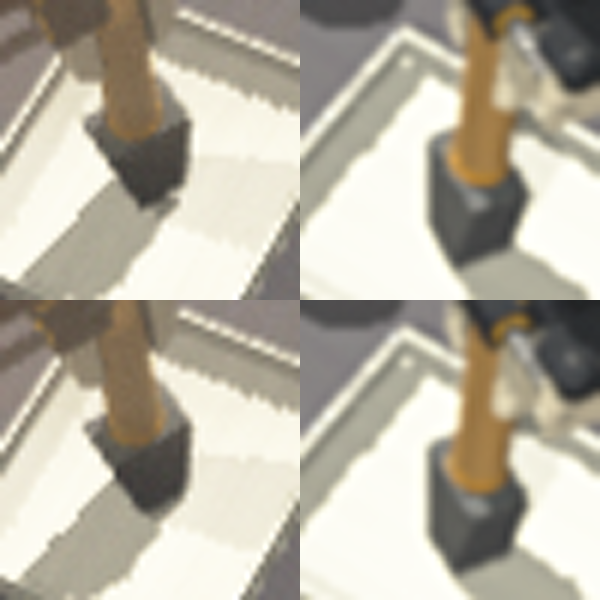

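```bash
python3 -m pendant '[[[20,0,0,-0.8,0],[20,0,0,-0.8,0],[20,0,0,0,0],[20,0,0,0,0]]]' 35
python3 -m pendant '[[[20,0,0,0,0],[20,0,0,0,0],[20,0,0,0,0],[20,0,0,0,0]]]' 3
```

```text
clock: 20.93
eef_pos: [515.5, -193.4, 134.3]
tool_rot: [[0.341, 0.94, 0.001], [0.94, -0.341, -0.001], [-0.0, 0.001, -1.0]]
wrist_force: [-0.6, -0.6, 6.3]
grip_width: 25.6
clock: 21.27
eef_pos: [515.6, -193.4, 134.1]
tool_rot: [[0.341, 0.94, 0.001], [0.94, -0.341, -0.001], [-0.0, 0.001, -1.0]]
wrist_force: [0.1, -0.8, 5.8]
grip_width: 25.9
```

```bash
python3 look2.py n
```

```text
21.2667 [ 515.6 -193.4  134.1] [-0.7  0.4 -5.8] 25.9
```

View pics/Ln.png

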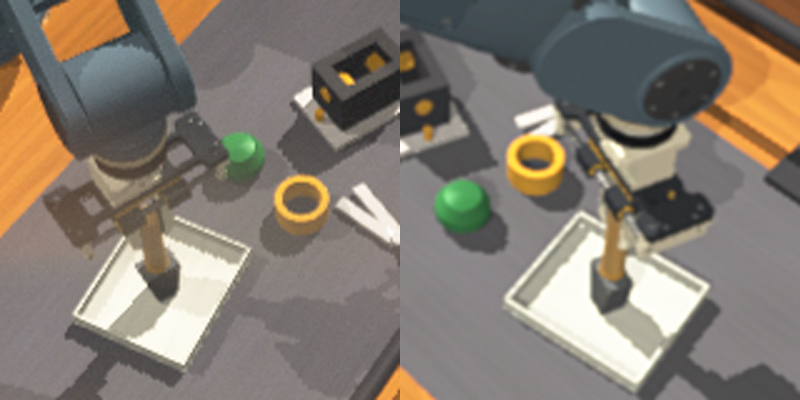

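```bash
python3 -m pendant '[[[20,0,0,-0.5,0],[27,0,0,0,0],[27,0,0,0,0],[28,0,0,0,0],[29,0,0,0,0],[30,0,0,0,0],[31,0,0,0,0],[32,0,0,0,0]]]' 3
python3 look2.py o
```

```text
clock: 22.03
eef_pos: [515.2, -193.1, 134.1]
tool_rot: [[0.341, 0.94, -0.0], [0.94, -0.341, 0.0], [0.0, -0.0, -1.0]]
wrist_force: [0.6, 0.6, 0.3]
grip_width: 31.7
22.0333 [ 515.2 -193.1  134.1] [ 0.8  0.4 -0.3] 31.7
```

View pics/Lo.png

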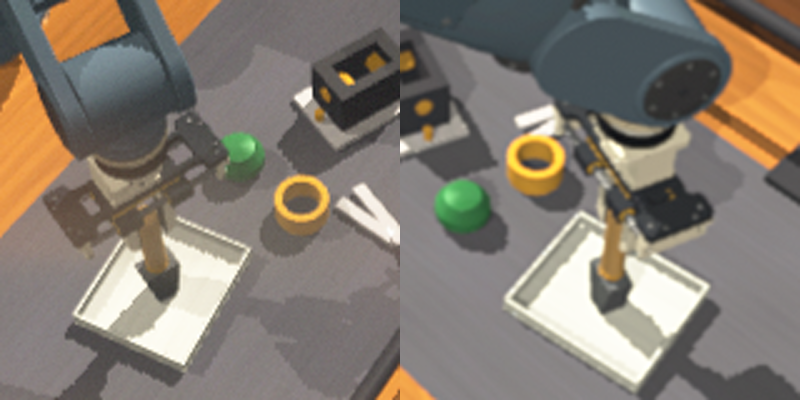

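Standing, released. Open symmetrically and lift clear.

```bash
python3 -m pendant '[[[70,0,0,0,0],[70,0,0,0,0],[70,0,0,0,0],[70,0,0,0,0],[70,0,0,0,0],[70,0,0,0,0],[70,0,0,0,0],[70,0,0,0,0]]]' 3
python3 -m pendant '[[[70,0,0,-4,0],[70,0,0,-8,0],[70,0,0,-14,0],[70,0,0,-20,0],[70,0,0,-25,0],[70,0,0,-25,0],[70,0,0,-25,0],[70,0,0,-20,0],[70,0,0,-10,0],[70,0,0,-4,0],[70,0,0,0,0]]]'
python3 -m pendant '[[[70,0,-20,0,0],[70,0,-30,0,0],[70,0,-30,0,0],[70,0,-20,0,0],[70,0,0,0,0],[70,0,0,0,0]]]'
python3 look2.py p
```

```text
clock: 22.8
eef_pos: [515.2, -193.1, 134.1]
tool_rot: [[0.341, 0.94, 0.0], [0.94, -0.341, -0.0], [-0.0, 0.0, -1.0]]
wrist_force: [-0.0, 0.7, 0.3]
grip_width: 69.8
clock: 23.72
eef_pos: [515.2, -193.1, 289.6]
tool_rot: [[0.341, 0.94, 0.001], [0.94, -0.341, -0.0], [-0.0, 0.001, -1.0]]
wrist_force: [0.8, 0.1, -0.0]
grip_width: 69.7
clock: 24.22
eef_pos: [420.6, -158.8, 288.5]
tool_rot: [[0.341, 0.94, -0.001], [0.94, -0.341, 0.0], [0.0, -0.001, -1.0]]
wrist_force: [-0.4, -0.3, 0.2]
grip_width: 69.9
24.2167 [ 420.6 -158.8  288.5] [-0.4 -0.3 -0.2] 69.9
```

View pics/Lp.png

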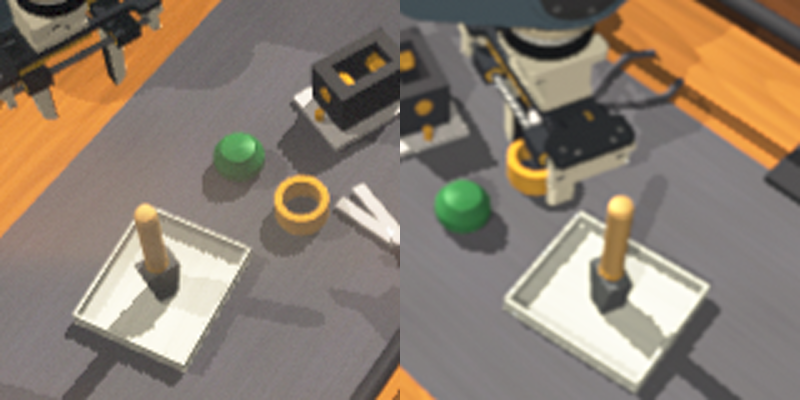

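View pics/scene_p.png

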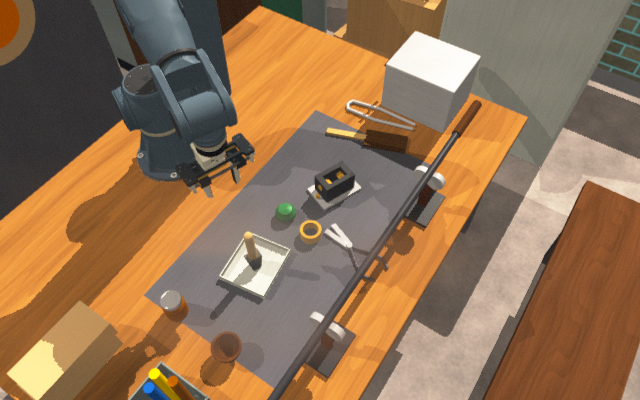

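The plunger stands upright in the tray at about (250,252) in the scene view. The mould sits on its plate at (335,185) and the other items have not moved.

Run:
```python
from rig import close_job,get_obs
print(get_obs()["clock"]);print(close_job())
```

```text
24.3167
the job is handed in; nothing more can be done
None
```

The plunger is out of the mould and standing upright, released, near the middle of the tray. I handed the job in at 24.3 s.

- **Rocking:** I pushed the handle to alternate sides five times. The four tilts I measured from the pictures were about 10 to 11 degrees. After the first of these I pushed about 2 degrees further, so the most reached was about 12. The sideways push fell from about 10 N to under 1 N, which showed the plunger was loose.
- **Drawing out:** I gripped the handle and lifted it with about 2–3 N of pull, roughly the plunger's own weight. In the pictures the mould stayed down on its plate. I did not read its lift directly.
- **Placing:** I lowered the plunger onto the tray floor in small steps. Two of the last steps overshot slightly and pressed on it with up to about 19 N, so I backed off before letting go.
- **Last checks:** The final pictures show the plunger upright, the mould on its plate and the other items in view apparently where they were. The gripper was clear and the wrist force was about zero.
- **A disagreement:** My picture estimate put the foot's underside about 8 mm nearer the tray than it was. The tray floor was therefore found from the force reading.

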